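# Latch the upright two-part transport case

### The arm

A 7-joint arm with a two-finger parallel gripper is mounted at the origin on a cart in front of the work surface, level with it; the furniture and walls round the work are solid. World frame = base frame: x ahead of the robot, y to its left, z up, the work surface at z = 0. Lengths are in m, angles in rad, forces in N, time in s.
With the tool pointing down it reaches from about 0.4 to 0.875 m from the base axis. Payload 19.3 kg.
Tool frame: the origin (TCP) lies midway between the tips of the shut fingers; the grasp point (between the pads) lies 19 mm behind it; z points along the fingers, y is the line along which they close (so a half turn about z gives the same grasp; the last joint's range is limited). The gripper opens to 85 mm and grips with 20 to 120 N. Pads are 22 mm wide; open, the fingers measure 114 mm over their backs; the gripper's body (76 mm by 85 mm) begins 54 mm behind the grasp point. The pads swing forward as they close: fully open they stand 13 mm farther back than shut.
Start: joints at [-1.308, 0.521, -0.036, 1.599, 0.021, 1.021, -0.113], TCP at [0.204, 0.591, 0.231] pointing down, gripper open.
Joint ranges: [-2.91, 2.91], [-0.3, 2.13], [-1.5, 1.42], [0.17, 2.43], [-1.26, 4.41], [0.16, 1.93], [-2.52, 2.52]. Speed limits (rad/s): [1.89, 1.89, 2.39, 2.39, 3.01, 3.01, 3.01].

### API

Orientations are given as [roll, pitch, yaw] about the fixed x, y, z axes, in that order (R = Rz(yaw) Ry(pitch) Rx(roll)).
In Python, from workcell import * gives the robot as it stands. The module is installed in compiled form; this text tells all that it offers.
- The arm moves only by the tool play_rows, never from a script. Its argument "deltas" is a list of rows, each a list of 7 numbers: the shift along the tool's x, y, z in units of 500 mm (1.0 is 500 mm), then the turn, a rotation vector about the tool's x, y, z in units of 120 degrees (1.0 is 120 degrees), then the closure, from 0 (fully open) to 1 (shut). A call has 1 to 10 rows; each row is the pose to reach, as a shift and turn from the pose commanded when the call began, along the tool's axes at that moment; what a row does not reach only later rows make up. A row lasts 1/10 s, in which the tool goes at most 50 mm and 8.59 degrees, less where a joint would pass 70% of its speed; a pose out of reach is approached as far as the arm can. A call with a number of a shift or a turn outside -1 to 1 is refused whole. A call with a gripper value outside its range is refused whole. The fingers move at their own pace and stop on an object; "newtons" is the grip in N (left out, the last holds). Time passes only in rows, so rows that repeat a pose let the fingers close. It gives the time, the measured TCP pose, the force, the opening and the grip force at its end, in the units of the state.
- observe(): the state, without advancing time (a new reading comes with each control period).
- grab_frame(name): name is "side" or "top" or "wrist"; returns the picture (480x640x3 uint8, red, green, blue); there is no depth.
- get_calibration(name): a dict with "fovy" (degrees; the focal length in pixels is half the picture's height over the tangent of half this angle, whatever the lens; pixels are square), "cx", "cy" (the principal point, pixels), "k1" (the pictures are not rectified: a ray, as slopes to the right and down, at radius r is drawn at 1 + k1 r^2 times it, then the intrinsics apply), "xyz" and "rotation" of the camera in the world. Camera axes: x right, y down, z forward; pixel columns grow to the right and rows downward; lengths in m; the calibration is good to about 2 mm. A picture is of the moment at which its call begins: read the wrist's pose just before it. get_calibration takes no time and is no camera call; for the wrist camera it gives the pose at the moment of the call.
- job_done(): hands the job in; it is judged then, once.
The state is a dict: "clock": time; "qpos": joint angles; "qd": joint speeds; "joint_efforts": joint torques, N m; "position": TCP position; "tool_rot": TCP orientation; "force": force on the tool from outside, world axes, zero at the start; "moment": the same for the moment, N m; "grip_width": finger opening in m; "finger_force": force on a finger pad.
Only numpy, scipy, OpenCV 4.12 (cv2) and the standard library are available. Lean on these libraries where they do the work, as an engineer would, in place of code of your own. Each camera call takes 0.05 s, during which the arm holds its last target. There are 200 camera calls.

### The job

The grey two-part case beside the scale has been stood upright to go out with the parcels, but its draw latch is open. Hook the latch's loop over the keeper so that its cross bar lies under the keeper's lip, then swing the lever over and press it down until it snaps flat and the case is drawn shut. Do not shift the brass weights or the hand stamp, and leave the latch free of your hand.

Things in the scene. Friction and masses are not known exactly. Their poses are not given: they have to be found in the camera images.
- case: Grey plastic case with aluminium edges, 190 mm along its x axis, 150 mm wide (y), 150 mm high, fixed to the worktop. Origin: centre of its footprint on the worktop; z up, top face at z = 150 mm. A seam across the top at x = +30 mm parts the fixed half (x = -95 to 27, with the latch base and lever) from the moving half (x = 33 to 95, with the keeper). All of the latch lies on the middle line y = 0 and moves only in the case's x-z plane.
- shell_half (a joint): Moving half of the case, hinged at the foot of the seam. 0 = halves shut, 0.032 rad = ajar (top edge about 5 mm away in +x), where a springy rubber seal holds it at the start. Pulling it shut at the keeper takes about 11 N at first and 22 N at the end; it springs back ajar if let go.
- lever (a joint): Steel latch lever, turning about the case's y axis at point lever_pivot. 0 = lying flat along the case's -x (closed stop); about 1.57 = upright; 1.95 rad = open stop, leaning towards the keeper. Light friction (about 0.05 N m), so it stays where it is put. With the loop hooked it resists from about 1.1 rad (some 5 N at its end), passes dead centre at 0.21 rad and then snaps down to 0 by itself or with a slight push.
- loop (a joint): Angle of the loop on the lever. Its slope to the horizontal is lever + loop: 0 = level towards the keeper, negative = bar end raised. Light friction (about 0.04 N m), so it stays where it is put.
- lever_pivot (a point): Lever's pivot axle, 5 mm in +x of the case's origin and 166 mm above the worktop. The loop is pivoted on the lever 22 mm from this axle: with the lever flat, 21.5 mm in -x and 4.6 mm below it, and it turns with the lever.
- lever_end (a point): Point on the lever's face near its free end, 90 mm from the pivot. The lever is a steel strip 26 mm wide and about 100 mm long from the pivot; with the lever upright this face looks to +x (the keeper side), with the lever flat it looks up and is the one to press; it lies 4.5 mm from the line through the pivot, and the last 15 mm curl up a little.
- bar (a point): Middle of the loop's cross bar, a round steel bar of 8 mm diameter and 54 mm length along the case's y axis, 80 mm from the loop's pivot on the lever. Two side arms, 6 mm thick and 42 mm apart inside, join it to the lever.
- tab (a point): Grip point on the loop's upright steel pull tab, a plate 36 mm wide (along the case's y axis), 10 mm thick and standing 32 mm above the bar's axis. In the loop's frame (x from pivot to bar, z up with the loop level) this point is 8 mm in +x and 20 mm in +z of the bar's middle. Easily pinched from above across its 36 mm width, about which the loop can pivot in the fingers.
- keeper (a point): Foot of the keeper's far face, on the top face of the moving half (z = 150 mm); axes as the case's. The keeper is a steel post 18 mm wide, 11 mm thick (x = -11 to 0 from this point) and 24.5 mm high; a 4.5 mm lip sticks out from its top in +x, underside 18.5 mm above this point. The bar must come over the top, go down beyond the lip and be drawn back under it; hooked, its axis lies about 4 mm in +x and some 8 to 14 mm above this point.
- weight: Brass check weight, 30 mm diameter, 40 mm high, origin at the centre of its underside. Bystander.
- small_weight: Smaller brass check weight, 24 mm diameter, 32 mm high, origin at the centre of its underside. Bystander.
- stamp: Hand stamp with a black knob, 30 x 52 mm foot, 78 mm high, standing upright, origin at the centre of its underside. Bystander.
Not all that is in view belongs to the job. Of the things that look like the case, the larger one is meant.

How it is judged:
By the outcome, as a careful person would: the job done as asked, in the order asked, and still so for the second after the job is handed in, with the robot touching nothing.
It also fails if it takes over 48 s, if anything falls off the work surface, if the arm or the gripper's body presses on something with over 40 N, if the wrist force passes 120 N, or if a joint passes its speed limit or range.

## Working session

There is one attempt and no reset: what is moved stays moved. The work goes in short steps, Python scripts to look and compute and a tool call to move; the robot and the scene stay as the last step left them, time stands still between calls to the robot, and variables do not carry over. Pictures are saved under pics/ and viewed, at most 10 in all, crops included, and the job is handed in when it is done.

Besides the shell and the picture viewer there is one more tool, called after "Emit:" by a JSON object that holds its "name" and its "arguments". play_rows: Moves the arm, as the interface text tells. Its arguments: {"type":"object","properties":{"deltas":{"type":"array"},"newtons":{"type":"number"}},"required":["deltas"]}

```bash
mkdir -p pics
cat > h.py <<'E'
from workcell import *
import numpy as np, cv2
def cal(n):
    c=get_calibration(n); f=240/np.tan(np.radians(c["fovy"])/2); R=np.array(c["rotation"])
    return c,f,R,np.array(c["xyz"])
def proj(n,P,C=None):
    c,f,R,t=C or cal(n); p=(np.atleast_2d(P)-t)@R; s=p[:,:2]/p[:,2:]; r2=(s**2).sum(1,keepdims=True)
    return s*(1+c["k1"]*r2)*f+[c["cx"],c["cy"]]
def ray(n,uv,C=None):
    c,f,R,t=C or cal(n); d=(np.atleast_2d(uv)-[c["cx"],c["cy"]])/f; s=d.copy()
    for _ in range(20): s=d/(1+c["k1"]*(s**2).sum(1,keepdims=True))
    return t,np.c_[s,np.ones(len(s))]@R.T
def atz(n,uv,z,C=None):
    t,d=ray(n,uv,C); return t+d*((z-t[2])/d[:,2:])
E
python3 - <<'E'
from h import *
for n in("side","top"):
    cv2.imwrite(f"pics/{n}0.png",grab_frame(n)[:,:,::-1]); c=cal(n); print(n,c[0])
print(observe())
E
```

```text
side {'fovy': 51.76001820095194, 'cx': 323.47586312215435, 'cy': 231.08414566480423, 'k1': -0.009126832789439786, 'xyz': array([ 0.06197155, -0.60062882,  1.01268668]), 'rotation': array([-2.61205105e+00,  1.94240646e-03, -9.52224942e-01])}
top {'fovy': 56.722764613469224, 'cx': 320.42981200968956, 'cy': 243.65793485392336, 'k1': -0.014192094143803258, 'xyz': array([ 0.36722399, -0.26877804,  1.14313449]), 'rotation': array([-3.0206323 , -0.02680282, -1.58611159])}
{'clock': 0.1, 'qpos': array([-1.30819469,  0.521959  , -0.03633078,  1.59993749,  0.02121134,
        1.02107751, -0.11279091]), 'qd': array([-4.95874566e-04, -7.43584529e-04,  1.41940530e-03, -1.36466759e-03,
       -7.90462480e-04, -9.74202667e-06, -4.33547873e-04]), 'joint_efforts': array([ 4.24837592e-03, -9.28484774e+01,  1.98420413e+00, -3.70535338e+01,
        1.81205606e-02,  5.41875503e-03,  9.37291043e-05]), 'position': array([0.20412002, 0.5904218 , 0.23078522]), 'tool_rot': array([-3.14059956e+00,  7.63719294e-05,  2.80879776e+00]), 'force': array([-0.30458905,  1.1392908 ,  0.7014177 ]), 'moment': array([-0.01612114, -0.001559  ,  0.01926419]), 'finger_force': 0.0, 'grip_width': 0.08551926158550832}
```

```bash
sed -i 's/R=np.array(c\["rotation"\])/R=Rot.from_euler("xyz",c["rotation"]).as_matrix()/; 2a from scipy.spatial.transform import Rotation as Rot' h.py; cat h.py | head -8
```

```text
from workcell import *
import numpy as np, cv2
from scipy.spatial.transform import Rotation as Rot
def cal(n):
    c=get_calibration(n); f=240/np.tan(np.radians(c["fovy"])/2); R=Rot.from_euler("xyz",c["rotation"]).as_matrix()
    return c,f,R,np.array(c["xyz"])
def proj(n,P,C=None):
    c,f,R,t=C or cal(n); p=(np.atleast_2d(P)-t)@R; s=p[:,:2]/p[:,2:]; r2=(s**2).sum(1,keepdims=True)
```

View pics/side0.png

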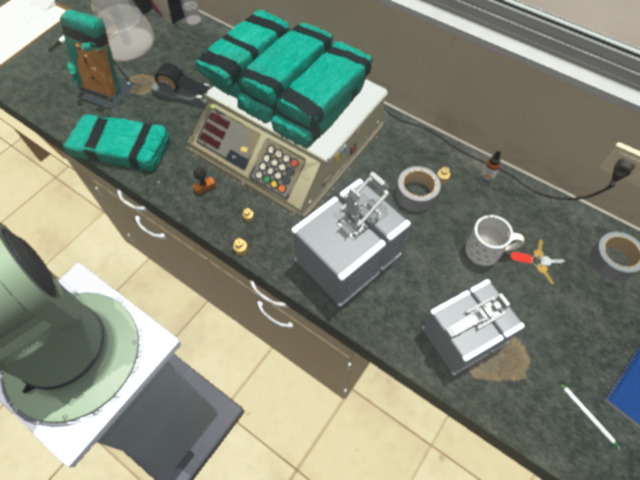

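View pics/top0.png

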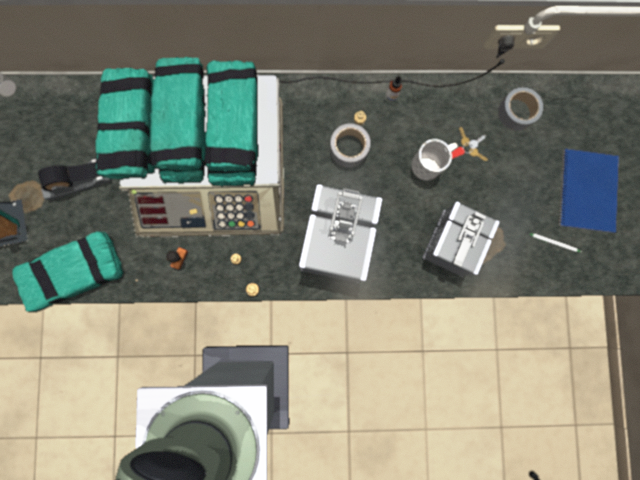

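Run:
```python
import cv2,numpy as np
t=cv2.imread("pics/top0.png")[175:295,290:390]; s=cv2.imread("pics/side0.png")[165:305,285:415]
a=cv2.resize(t,(400,480),interpolation=3); b=cv2.resize(s,(400,431),interpolation=3)
o=np.zeros((480,800,3),np.uint8); o[:,:400]=a; o[:431,400:]=b
cv2.imwrite("pics/c1.png",o)
```

```text
(no output)
```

View pics/c1.png

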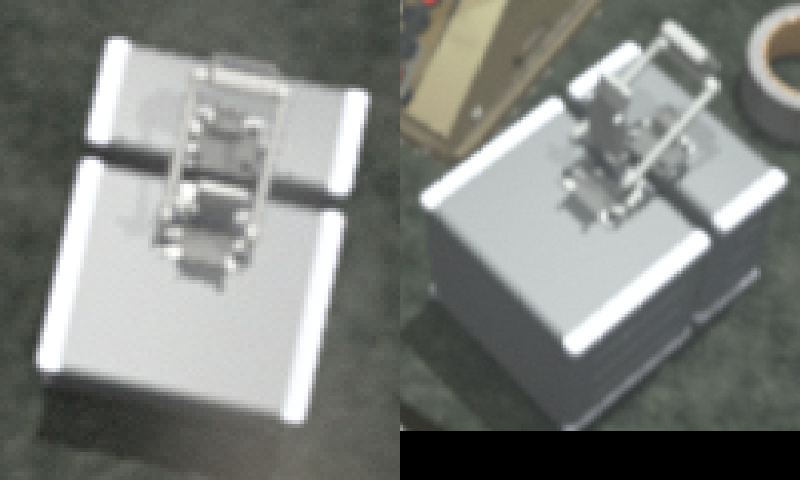

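```bash
cat >> h.py <<'E'
# case frame -> world, p=(x,y,yaw)
def W(p,P):
    c,s=np.cos(p[2]),np.sin(p[2]); P=np.atleast_2d(P).astype(float)
    return np.c_[p[0]+c*P[:,0]-s*P[:,1], p[1]+s*P[:,0]+c*P[:,1], P[:,2]]
def latch(L,l):
    # L lever, l loop; case-frame points (x,z)
    piv=np.array([5.,166.])
    rot=lambda a,v: np.array([np.cos(a)*v[0]+np.sin(a)*v[1], -np.sin(a)*v[0]+np.cos(a)*v[1]])  # +a: from -x up over to +x
    lp=piv+rot(L,[-21.5,-4.6]); s=L+l
    le=piv+rot(L,[-90,4.5])
    return dict(lp=lp,lever_end=le,lever_tip=piv+rot(L,[-100,4.5]),bar=lp+rot(s,[80,0]),tab=lp+rot(s,[88,20]),tabtop=lp+rot(s,[88,32]))
E
cat > fit.py <<'E'
from h import *
from scipy.optimize import least_squares
T=cal("top");S=cal("side")
t=lambda *q:np.array(q)/4+[290,175]
s=lambda *q:(np.array(q)-[400,0])/(400/130)+[285,165]
C=np.array([[-95,75,150],[-95,-75,150],[27,75,150],[27,-75,150]])/1e3
ut=t([38,372],[307,422],[78,158],[343,210]); us=s([422,203],[572,352],[562,97],[710,232])
def res(p):
    return np.r_[(proj("top",W(p,C),T)-ut).ravel(),(proj("side",W(p,C),S)-us).ravel()]
for y0 in(-.3,0.2):
    r=least_squares(res,[0.45,-.3,y0]); 
    print(r.x,r.cost,np.round(r.fun.reshape(-1,2),1).tolist())
p=r.x
print(atz("top",ut,.15,T)); print(atz("side",us,.15,S))
E
python3 fit.py
```

```text
[ 0.51328438 -0.34443475 -0.21064551] 10.324985497750077 [[0.7, -1.2], [-0.7, -0.6], [1.4, -0.4], [0.0, -0.4], [-1.3, -0.9], [1.0, 0.5], [-2.8, -0.2], [0.5, 1.8]]
[ 0.51328438 -0.34443475 -0.21064551] 10.324985497749768 [[0.7, -1.2], [-0.7, -0.6], [1.4, -0.4], [0.0, -0.4], [-1.3, -0.9], [1.0, 0.5], [-2.8, -0.2], [0.5, 1.8]]
[[ 0.43336559 -0.24964935  0.15      ]
 [ 0.40336165 -0.39955445  0.15      ]
 [ 0.55446752 -0.27347559  0.15      ]
 [ 0.52298294 -0.4233889   0.15      ]]
[[ 0.43592361 -0.25469263  0.15      ]
 [ 0.40447544 -0.39567209  0.15      ]
 [ 0.5583896  -0.28189669  0.15      ]
 [ 0.52684488 -0.42044238  0.15      ]]
```

```bash
cat >> fit.py <<'E'
ub=np.r_[t([188,75],[287,90]),s([665,25],[717,80])]
from itertools import product
def pts(L,l,k,y):
    q=latch(L,l)[k]; return W(p,np.array([[q[0],y,q[1]],[q[0],-y,q[1]]])/1e3)
def rb(v):
    P=pts(v[0],v[1],"bar",27); return (np.r_[proj("top",P,T),proj("side",P,S)]-ub).ravel()
best=[]
for L,sl in product(np.arange(.8,1.96,.1),np.arange(-2,1,.1)):
    best.append((np.sum(rb([L,sl-L])**2),L,sl))
best.sort(); print(best[:6])
r=least_squares(rb,[best[0][1],best[0][2]-best[0][1]]); print(r.x,r.x.sum(),r.cost,r.fun.round(1))
for k,y in(("tabtop",18),("lever_tip",13),("bar",27)):
    P=pts(*r.x,k,y); print(k,latch(*r.x)[k],((proj("top",P,T)-[290,175])*4).round(),((proj("side",P,S)-[285,165])*3.077+[400,0]).round())
E
python3 fit.py|tail -12
```

```text
[ 0.52684488 -0.42044238  0.15      ]]
[(np.float64(18.880744113329666), np.float64(1.7999999999999998), np.float64(-0.6999999999999988)), (np.float64(19.73430256201306), np.float64(1.8999999999999997), np.float64(-0.6999999999999988)), (np.float64(20.032056748257173), np.float64(1.6999999999999997), np.float64(-0.5999999999999988)), (np.float64(22.087854576893626), np.float64(1.7999999999999998), np.float64(-0.5999999999999988)), (np.float64(26.337382934569497), np.float64(1.6999999999999997), np.float64(-0.6999999999999988)), (np.float64(26.96627254577666), np.float64(1.5999999999999999), np.float64(-0.5999999999999988))]
[ 1.79497562 -2.46121286] -0.6662372452929328 8.91952539894112 [ 0.6 -2.   1.3 -0.7 -3.2  1.  -0.  -0.1]
tabtop [ 54.69909857 267.52833887] [[207.  82.]
 [277.  96.]] [[654.  19.]
 [696.  54.]]
lever_tip [ 31.61802231 262.49731027] [[207. 130.]
 [258. 140.]] [[632.  50.]
 [662.  75.]]
bar [ 68.18690935 237.42719337] [[191.  67.]
 [292.  87.]] [[655.  28.]
 [717.  80.]]
```

```bash
cat >> h.py <<'E'
def row(xyz,rpy,o=None):
    o=o or observe(); R0=Rot.from_euler("xyz",o["tool_rot"]); R1=Rot.from_euler("xyz",rpy)
    d=R0.inv().apply(np.array(xyz)-o["position"])/.5; w=(R0.inv()*R1).as_rotvec(degrees=True)/120
    return np.round(np.r_[d,w],4).tolist()
E
python3 - <<'E'
from h import *
o=observe()
print(row([.204,.591,.43],o["tool_rot"]))
print(row([.43,.25,.45],[np.pi,0,2.809-1.4]))
E
```

```text
[0.0006, 0.0006, -0.3984, 0.0, 0.0, 0.0]
[-0.6494, -0.4963, -0.4379, -0.0004, 0.0004, 0.6684]
```

Emit:
{"name": "play_rows", "arguments": {"deltas": [[0,0,-0.1,0,0,0,0],[0,0,-0.2,0,0,0,0],[0,0,-0.3,0,0,0,0],[-0.06,-0.05,-0.39,0,0,0.07,0],[-0.14,-0.1,-0.42,0,0,0.14,0],[-0.22,-0.17,-0.43,0,0,0.21,0],[-0.3,-0.24,-0.44,0,0,0.28,0],[-0.38,-0.3,-0.44,0,0,0.35,0],[-0.46,-0.36,-0.44,0,0,0.42,0],[-0.54,-0.42,-0.44,0,0,0.49,0]]}}

```text
clock: 1.1
position: [0.3835, 0.3137, 0.4513]
tool_rot: [-3.142, -0.0, 1.777]
force: [0.8, 0.8, -0.2]
grip_width: 0.0856
finger_force: 0.0
```

Run:
```python
from h import *
o=observe(); print(o["position"],o["tool_rot"],o["qpos"].round(2))
C=cal("wrist"); print(Rot.from_euler("xyz",o["tool_rot"]).inv().apply(C[3]-o["position"]))
print(((Rot.from_euler("xyz",o["tool_rot"]).inv()*Rot.from_matrix(C[2]))).as_matrix().round(2))
print(row([.47,0.05,.46],[np.pi,0,2.809-2.1]));print(row([.45,-.27,.46],[np.pi,0,-.207]))
```

```text
[0.38350021 0.31373497 0.45134418] [-3.14154044e+00 -3.09673936e-04  1.77654278e+00] [-1.04  0.14  0.28  1.59 -0.04  1.41 -0.55]
[ 0.07871976 -0.00059802 -0.14322221]
[[-0.   -0.95 -0.31]
 [ 1.   -0.   -0.  ]
 [ 0.   -0.31  0.95]]
[-0.5517, 0.0616, -0.0175, -0.0001, -0.0001, 0.5097]
[-1.17, -0.1083, -0.0177, -0.0002, -0.0001, 0.9471]
```

Emit:
{"name": "play_rows", "arguments": {"deltas": [[-0.08,0.01,-0.02,0,0,0.07,0],[-0.17,0.02,-0.02,0,0,0.14,0],[-0.26,0.03,-0.02,0,0,0.21,0],[-0.35,0.04,-0.02,0,0,0.28,0],[-0.44,0.05,-0.02,0,0,0.35,0],[-0.53,0.06,-0.02,0,0,0.42,0],[-0.62,0.05,-0.02,0,0,0.49,0],[-0.71,0.03,-0.02,0,0,0.56,0],[-0.8,0.01,-0.02,0,0,0.63,0],[-0.9,-0.02,-0.02,0,0,0.7,0]]}}

```text
clock: 2.1
position: [0.4675, -0.1255, 0.4612]
tool_rot: [-3.141, -0.0, 0.311]
force: [1.1, 1.0, -0.3]
grip_width: 0.0857
finger_force: 0.0
```

Run:
```python
from h import *
o=observe(); print(o["position"],o["tool_rot"],o["qpos"].round(2))
print(row([.53,-.33,.40],[np.pi,0,-.207]))
```

```text
[ 0.46750295 -0.12554591  0.46120561] [-3.14142682e+00 -4.72586065e-05  3.11377895e-01] [-0.53  0.14  0.78  1.61 -0.1   1.43 -1.  ]
[-0.0063, 0.4276, 0.1223, -0.0001, -0.0, 0.2475]
```

Emit:
{"name": "play_rows", "arguments": {"deltas": [[0.0,0.09,0.02,0,0,0.06,0],[0.0,0.18,0.04,0,0,0.12,0],[0.0,0.27,0.05,0,0,0.18,0],[0.0,0.36,0.06,0,0,0.24,0],[0.0,0.45,0.07,0,0,0.247,0],[0.0,0.46,0.08,0,0,0.247,0],[0.0,0.46,0.08,0,0,0.247,0]]}}

```text
clock: 2.8
position: [0.5388, -0.3439, 0.4198]
tool_rot: [3.141, 0.003, -0.203]
force: [-0.6, 1.1, -0.7]
grip_width: 0.0858
finger_force: 0.0
```

Run:
```python
from h import *
import pickle
o=observe(); print(o["position"],o["tool_rot"])
C=cal("wrist"); f=grab_frame("wrist"); pickle.dump(C,open("w1.pkl","wb")); cv2.imwrite("pics/w1.png",f[:,:,::-1])
```

```text
[ 0.53877328 -0.34388269  0.41980055] [ 3.14131926e+00  2.51272602e-03 -2.03066478e-01]
```

View pics/w1.png

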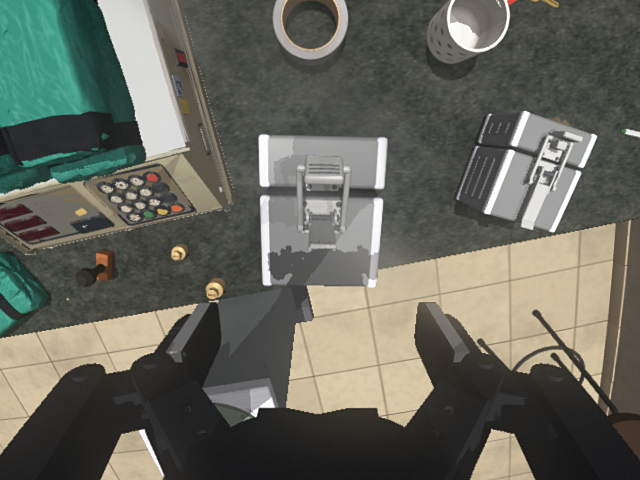

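Run:
```python
import cv2
o=cv2.imread("pics/w1.png")[125:295,240:400]
cv2.imwrite("pics/c2.png",cv2.resize(o,None,fx=3.5,fy=3.5,interpolation=3))
from h import *; print(get_calibration("wrist"))
```

```text
{'fovy': 70.361851997191, 'cx': 317.3705323585056, 'cy': 240.04773986396123, 'k1': -0.060947602521256486, 'xyz': array([ 0.61544041, -0.35814701,  0.56381945]), 'rotation': array([ 2.82902989e+00,  3.03267726e-04, -1.77325223e+00])}
```

View pics/c2.png

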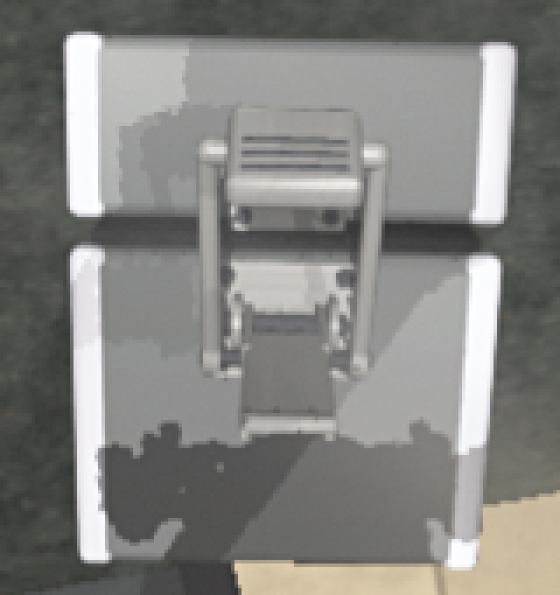

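```bash
cat > fit2.py <<'E'
from h import *
import pickle
from scipy.optimize import least_squares
cams={"t":cal("top"),"s":cal("side"),"w":pickle.load(open("w1.pkl","rb"))}
cv={"t":lambda q:np.array(q)/4+[290,175],"s":lambda q:(np.array(q)-[400,0])/(400/130)+[285,165],"w":lambda q:np.array(q)/3.5+[240,125]}
c=lambda x,y,z:(lambda v:(x,y,z))
l=lambda k,y:(lambda v:(latch(v[3],v[4])[k][0],y,latch(v[3],v[4])[k][1]))
obs=[]
cor=[c(-95,75,150),c(-95,-75,150),c(27,75,150),c(27,-75,150)]
for k,us in(("t",([38,372],[307,422],[78,158],[343,210])),("s",([422,203],[572,352],[562,97],[710,232])),("w",([80,562],[475,567],[70,247],[500,257]))):
    obs+=[(k,f,u) for f,u in zip(cor,us)]
obs+=[("w",c(100,75,148),[66,33]),("w",c(100,-75,148),[516,45])]
obs+=[("w",l("bar",27),[200,150]),("w",l("bar",-27),[390,152]),("w",l("lp",27),[200,367]),("w",l("lp",-27),[370,367]),
 ("w",l("lever_tip",13),[240,435]),("w",l("lever_tip",-13),[335,435]),("w",l("tabtop",18),[228,190]),("w",l("tabtop",-18),[362,190]),
 ("t",l("bar",27),[188,77]),("t",l("bar",-27),[287,92]),("t",l("tabtop",18),[213,58]),("t",l("tabtop",-18),[278,70]),
 ("s",l("lever_tip",13),[598,72]),("s",l("lever_tip",-13),[632,90])]
def res(v):
    return np.array([proj(None,W(v,np.array(f(v))/1e3),cams[k])[0]-cv[k](u) for k,f,u in obs]).ravel()
for s0 in(-.6,0,.2):
    r=least_squares(res,[.513,-.344,-.207,1.6,s0-1.6],loss="soft_l1",x_scale=[.01,.01,.01,.1,.1])
    print(r.x.round(4),"slope",r.x[3:].sum(),r.cost)
print([(o[0],o[2],a.round(1).tolist()) for o,a in zip(obs,r.fun.reshape(-1,2))])
print(latch(*r.x[3:]))
E
python3 fit2.py
```

```text
[ 0.5112 -0.3432 -0.221   1.4806 -1.9437] slope -0.4630702198087737 35.356286199287815
[ 0.5112 -0.3432 -0.221   1.4806 -1.9437] slope -0.4630702138917191 35.356286199301465
[ 0.5112 -0.3432 -0.221   1.4806 -1.9437] slope -0.46307021520878267 35.356286199291304
[('t', [38, 372], [-0.2, -0.7]), ('t', [307, 422], [-1.8, 0.6]), ('t', [78, 158], [1.1, 0.2]), ('t', [343, 210], [-0.4, 0.8]), ('s', [422, 203], [-2.5, -1.0]), ('s', [572, 352], [-0.8, 0.9]), ('s', [562, 97], [-3.5, 0.1]), ('s', [710, 232], [-0.7, 2.5]), ('w', [80, 562], [1.0, 0.7]), ('w', [475, 567], [0.2, 1.0]), ('w', [70, 247], [0.7, 0.3]), ('w', [500, 257], [-0.0, -0.5]), ('w', [66, 33], [0.3, -0.4]), ('w', [516, 45], [-0.5, -1.5]), ('w', [200, 150], [-0.8, -0.9]), ('w', [390, 152], [-0.3, -0.5]), ('w', [200, 367], [1.1, -2.8]), ('w', [370, 367], [-0.4, -2.0]), ('w', [240, 435], [0.2, -0.8]), ('w', [335, 435], [1.2, -0.3]), ('w', [228, 190], [-0.9, -0.4]), ('w', [362, 190], [0.7, 0.3]), ('t', [188, 77], [0.2, -0.8]), ('t', [287, 92], [0.3, 0.7]), ('t', [213, 58], [-1.5, 4.5]), ('t', [278, 70], [-0.5, 5.2]), ('s', [598, 72], [-2.0, 1.3]), ('s', [632, 90], [-3.3, 4.1])]
{'lp': array([ -1.51758768, 186.99835829]), 'lever_end': array([  1.37635425, 256.03954238]), 'lever_tip': array([  0.47575875, 265.9989062 ]), 'bar': array([ 70.05723314, 222.73412503]), 'tab': array([ 68.28077354, 244.20140691]), 'tabtop': array([ 62.92040853, 254.93763003])}
```

```bash
cat >> h.py <<'E'
YAW=-.22
def tcp(p,x,z,y=0):  # case mm -> world TCP
    return W(p,[x/1e3,y/1e3,z/1e3])[0]
E
python3 - <<'E'
from h import *
p=[.5112,-.3432,-.221]
print(tcp(p,68,300)); print(row(tcp(p,68,300),[np.pi,0,YAW]))
E
```

```text
[ 0.57754615 -0.35810597  0.3       ]
[0.0818, 0.0151, 0.2412, -0.0001, 0.0006, 0.0089]
```

Emit:
{"name": "play_rows", "arguments": {"deltas": [[0.08,0.015,0.06,0,0.0006,0.009,0],[0.082,0.015,0.14,0,0.0006,0.009,0],[0.082,0.015,0.2,0,0.0006,0.009,0],[0.082,0.015,0.24,0,0.0006,0.009,0],[0.082,0.015,0.24,0,0.0006,0.009,0]]}}

```text
clock: 3.35
position: [0.5781, -0.3556, 0.2997]
tool_rot: [-3.14, 0.001, -0.217]
force: [0.7, -0.7, 0.9]
grip_width: 0.0856
finger_force: 0.0
```

Run:
```python
from h import *
import pickle
o=observe(); print(o["position"],o["tool_rot"])
C=cal("wrist"); f=grab_frame("wrist"); pickle.dump(C,open("w2.pkl","wb")); cv2.imwrite("pics/w2.png",f[:,:,::-1])
```

```text
[ 0.57811999 -0.35558991  0.2996725 ] [-3.13982665e+00  1.33029046e-03 -2.17409712e-01]
```

View pics/w2.png

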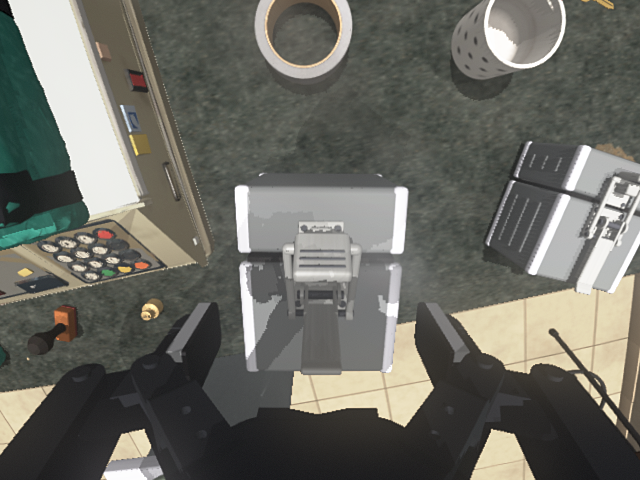

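```bash
cat > fit3.py <<'E'
exec(open("fit2.py").read().split("def res")[0])
cams["v"]=pickle.load(open("w2.pkl","rb")); cv["v"]=lambda q:np.array(q)
obs=[o for o in obs if not(o[0]=="t" and o[2] in([213,58],[278,70])) and not(o[0]=="s" and o[2][0] in(598,632))]
obs+=[("v",f,u) for f,u in zip(cor,([247,370],[393,371],[240,263],[402,265]))]
obs+=[("v",c(100,75,148),[236,187]),("v",c(100,-75,148),[407,188]),("v",l("bar",27),[284,247]),("v",l("bar",-27),[360,248]),("v",l("lever_tip",13),[301,372]),("v",l("lever_tip",-13),[341,372]),("v",l("tabtop",18),[294,279]),("v",l("tabtop",-18),[353,279])]
def res(v):
    return np.array([proj(None,W(v,np.array(f(v))/1e3),cams[k])[0]-cv[k](u) for k,f,u in obs]).ravel()
def go(tag):
    global r
    r=least_squares(res,[.513,-.344,-.207,1.6,-2.],loss="soft_l1",x_scale=[.01,.01,.01,.1,.1])
    print(tag,r.x.round(4),"slope",r.x[3:].sum(),r.cost)
    print({k:v.round(1).tolist() for k,v in latch(*r.x[3:]).items()})
go("all")
print([(o[0],a.round(1).tolist()) for o,a in zip(obs,r.fun.reshape(-1,2)) if o[0] in"vw"])
obs=[o for o in obs if o[0] in "vw"]; go("wrist")
obs=[o for o in obs if o[0] in "v"]; go("last")
E
python3 fit3.py
```

```text
all [ 0.5114 -0.3433 -0.224   1.4804 -1.963 ] slope -0.4825777221598555 33.426832504841855
{'lp': [-1.5, 187.0], 'lever_end': [1.4, 256.0], 'lever_tip': [0.5, 266.0], 'bar': [69.3, 224.1], 'tab': [67.1, 245.6], 'tabtop': [61.6, 256.2]}
[('w', [0.8, 0.4]), ('w', [0.0, 0.9]), ('w', [0.8, -0.1]), ('w', [0.1, -0.5]), ('w', [0.5, -0.8]), ('w', [-0.2, -1.6]), ('w', [-0.7, -0.3]), ('w', [0.0, 0.2]), ('w', [1.1, -3.1]), ('w', [-0.4, -2.2]), ('w', [0.3, -1.0]), ('w', [1.3, -0.5]), ('w', [-0.7, 0.9]), ('w', [1.0, 1.8]), ('v', [1.1, 2.2]), ('v', [-1.8, 2.0]), ('v', [-0.1, 1.2]), ('v', [-0.6, 0.1]), ('v', [-0.9, -1.7]), ('v', [0.5, -1.7]), ('v', [-1.7, 0.7]), ('v', [1.7, 0.2]), ('v', [0.1, 0.7]), ('v', [1.2, 0.9]), ('v', [-1.6, -1.3]), ('v', [-0.4, -1.0])]
wrist [ 0.5111 -0.3431 -0.2277  1.4844 -1.9626] slope -0.47818021771091224 22.14390069511771
{'lp': [-1.4, 187.0], 'lever_end': [1.7, 256.1], 'lever_tip': [0.9, 266.0], 'bar': [69.6, 223.8], 'tab': [67.5, 245.3], 'tabtop': [62.0, 255.9]}
last [ 0.5118 -0.3434 -0.2286  1.4823 -1.974 ] slope -0.49160979466342924 11.186556985403131
{'lp': [-1.5, 187.0], 'lever_end': [1.5, 256.0], 'lever_tip': [0.6, 266.0], 'bar': [69.0, 224.8], 'tab': [66.7, 246.2], 'tabtop': [61.0, 256.8]}
```

```bash
sed -i 's/^YAW=.*/YAW=-.226; P0=[.5113,-.3432,-.226]/' h.py
python3 - <<'E'
from h import *
print(row(tcp(P0,67,231),[np.pi,0,YAW]))
E
```

```text
[-0.0031, 0.0044, 0.1414, -0.0004, -0.0004, 0.004]
```

Emit:
{"name": "play_rows", "arguments": {"deltas": [[-0.003,0.0044,0.04,0,0,0.004,0],[-0.003,0.0044,0.08,0,0,0.004,0],[-0.003,0.0044,0.12,0,0,0.004,0],[-0.003,0.0044,0.141,0,0,0.004,0],[-0.003,0.0044,0.141,0,0,0.004,0.3],[-0.003,0.0044,0.141,0,0,0.004,0.8],[-0.003,0.0044,0.141,0,0,0.004,0.8],[-0.003,0.0044,0.141,0,0,0.004,0.8],[-0.003,0.0044,0.141,0,0,0.004,0.8]], "newtons": 30}}

```text
clock: 4.3
position: [0.5774, -0.3589, 0.2317]
tool_rot: [-3.14, -0.003, -0.227]
force: [2.8, 7.2, 4.1]
grip_width: 0.0353
finger_force: 34.7
```

```bash
cat > pl.py <<'E'
from h import *
from scipy.optimize import fsolve
def LS(x,z,g=(1.5,-.4)):  # lever, slope from bar pos
    f=lambda v:latch(v[0],v[1]-v[0])["bar"]-[x,z]
    return fsolve(f,g)
g=(1.483,-.48)
base=tcp(P0,67,231)
R=Rot.from_euler("xyz",observe()["tool_rot"]) 
tab0=latch(1.483,-.48-1.483)["tab"]
for x,z in[(72,215),(78,205),(80,195),(80,185),(80,175),(80,165),(80,160),(74,160),(68,160),(66,160)]:
    g=LS(x,z,g); t=latch(g[0],g[1]-g[0]); d=t["tab"]-tab0
    w=W(P0,[d[0]/1e3,0,d[1]/1e3])[0]-W(P0,[0,0,0])[0]
    print((x,z),g.round(3),"tab",t["tab"].round(1),"row",(R.inv().apply(w)/.5).round(4),"tip",t["lever_tip"].round(0))
E
python3 pl.py
```

```text
(72, 215) [ 1.42  -0.363] tab [ 72.4 236.5] row [0.01   0.     0.0177] tip [ -6. 266.]
(78, 205) [ 1.55  -0.222] tab [ 81.4 226.3] row [0.028  0.0001 0.0383] tip [  7. 266.]
(80, 195) [ 1.569 -0.094] tab [ 86.1 215.7] row [0.0373 0.0001 0.0596] tip [  9. 266.]
(80, 185) [1.554 0.03 ] tab [ 88.6 204.7] row [0.0423 0.0001 0.0814] tip [  8. 266.]
(80, 175) [1.599 0.158] tab [ 91.1 193.5] row [0.0471 0.0002 0.1039] tip [ 12. 266.]
(80, 165) [1.707 0.291] tab [ 93.4 181.9] row [0.0517 0.0002 0.1272] tip [ 23. 264.]
(80, 160) [1.784 0.357] tab [ 94.5 175.9] row [0.0539 0.0002 0.1391] tip [ 31. 263.]
(74, 160) [1.492 0.345] tab [ 88.3 176.1] row [0.0415 0.0002 0.1387] tip [  2. 266.]
(68, 160) [1.119 0.296] tab [ 81.5 176.8] row [0.0279 0.0002 0.1373] tip [-35. 258.]
(66, 160) [0.95  0.263] tab [ 78.9 177.2] row [0.0228 0.0002 0.1364] tip [-49. 250.]
```

Emit:
{"name": "play_rows", "arguments": {"deltas": [[0.01,0,0.018,0,0,0,0.8],[0.028,0,0.038,0,0,0,0.8],[0.037,0,0.06,0,0,0,0.8],[0.042,0,0.081,0,0,0,0.8],[0.045,0,0.093,0,0,0,0.8],[0.047,0,0.104,0,0,0,0.8],[0.05,0,0.116,0,0,0,0.8],[0.052,0,0.127,0,0,0,0.8],[0.054,0,0.138,0,0,0,0.8],[0.054,0,0.138,0,0,0,0.8]]}}

```text
clock: 5.3
position: [0.6035, -0.3646, 0.1618]
tool_rot: [-3.139, -0.001, -0.227]
force: [1.7, 9.0, 2.1]
grip_width: 0.0352
finger_force: 37.3
```

Run:
```python
from h import *
import pickle
o=observe(); print(o["position"],o["force"],o["moment"])
a=grab_frame("side")[150:310,290:430]
C=cal("wrist"); f=grab_frame("wrist"); pickle.dump(C,open("w3.pkl","wb"))
b=cv2.resize(f[140:400,220:420],(400,520),interpolation=3); a=cv2.resize(a,(400,457),interpolation=3)
m=np.zeros((520,800,3),np.uint8); m[:,:400]=b; m[:457,400:]=a
cv2.imwrite("pics/w3.png",m[:,:,::-1])
```

```text
[ 0.60345992 -0.36463591  0.16179717] [1.6990145  9.03662259 2.11122461] [ 1.76715622 -0.13390457 -0.01350727]
```

View pics/w3.png

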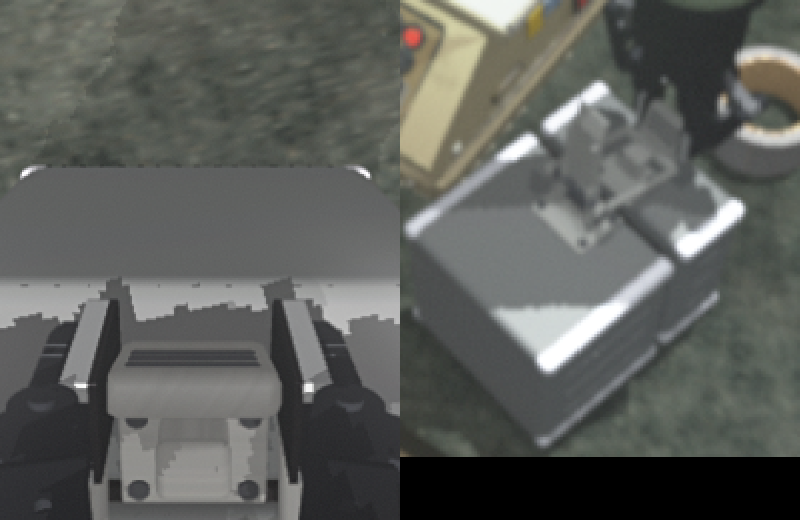

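Emit:
{"name": "play_rows", "arguments": {"deltas": [[-0.004,0,0,0,0,0,0.8],[-0.008,0,0,0,0,0,0.8],[-0.012,0,0,0,0,0,0.8],[-0.016,0,-0.001,0,0,0,0.8],[-0.02,0,-0.001,0,0,0,0.8],[-0.023,0,-0.001,0,0,0,0.8],[-0.023,0,-0.001,0,0,0,0.8]]}}

```text
clock: 6.1
position: [0.5941, -0.3623, 0.1632]
tool_rot: [-3.14, -0.006, -0.226]
force: [12.5, 3.9, -4.2]
grip_width: 0.0351
finger_force: 36.5
```

Emit:
{"name": "play_rows", "arguments": {"deltas": [[0,0,-0.004,0,0,0,0.8],[0,0,-0.008,0,0,0,0.8],[0,0,-0.012,0,0,0,0.8],[0,0,-0.014,0,0,0,0.8]]}}

```text
clock: 6.5
position: [0.5918, -0.3617, 0.1676]
tool_rot: [-3.139, 0.001, -0.227]
force: [7.2, 2.5, -25.3]
grip_width: 0.0355
finger_force: 34.2
```

Emit:
{"name": "play_rows", "arguments": {"deltas": [[0,0,0.005,0,0,0,0.8],[0,0,0.009,0,0,0,0.8],[0,0,0.009,0,0,0,0],[0,0,0.009,0,0,0,0],[0,0,0.009,0,0,0,0],[0,0,0.009,0,0,0,0],[0,0,-0.03,0,0,0,0],[0,0,-0.1,0,0,0,0],[0,0,-0.2,0,0,0,0],[0,0,-0.29,0,0,0,0]]}}

```text
clock: 7.5
position: [0.5908, -0.3637, 0.3165]
tool_rot: [3.141, -0.001, -0.229]
force: [-0.1, -0.6, 1.4]
grip_width: 0.0855
finger_force: 0.0
```

Run:
```python
from h import *
import pickle
o=observe(); print(o["position"],o["tool_rot"],o["force"],o["grip_width"])
a=grab_frame("side")[150:310,290:430]
C=cal("wrist"); f=grab_frame("wrist"); pickle.dump(C,open("w4.pkl","wb"))
b=cv2.resize(f[150:410,220:420],(400,520),interpolation=3); a=cv2.resize(a,(400,457),interpolation=3)
m=np.zeros((520,800,3),np.uint8); m[:,:400]=b; m[:457,400:]=a
cv2.imwrite("pics/w4.png",m[:,:,::-1])
```

```text
[ 0.59084264 -0.36370711  0.31646266] [ 3.14105822e+00 -1.24069727e-03 -2.28600317e-01] [-0.06324982 -0.63181057  1.39269785] 0.08550720319049601
```

View pics/w4.png

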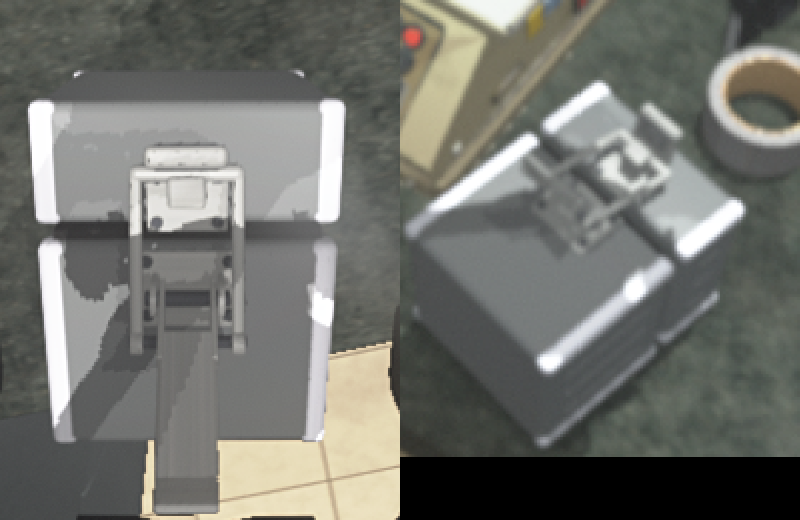

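Run:
```python
from h import *
import pickle
C=pickle.load(open("w4.pkl","rb"))
cv=lambda u:((u-[220,150])*2).round().tolist()
for L in(1.3,1.2,1.1,1.0,.9):
    q=latch(L,0)["lever_tip"]; print(L,q.round(), cv(proj(None,W(P0,np.array([[q[0],13,q[1]],[q[0],-13,q[1]]])/1e3),C)))
for x,z in((68,160),(68,164),(70,160),(66,160)): print(x,z,cv(proj(None,W(P0,np.array([[x,27,z],[x,-27,z]])/1e3),C)))
```

```text
1.3 [-17. 264.] [[151.0, 475.0], [221.0, 474.0]]
1.2 [-27. 261.] [[152.0, 490.0], [221.0, 490.0]]
1.1 [-36. 257.] [[153.0, 502.0], [220.0, 502.0]]
1.0 [-45. 253.] [[154.0, 512.0], [219.0, 511.0]]
0.9 [-54. 247.] [[155.0, 518.0], [219.0, 517.0]]
68 160 [[129.0, 172.0], [244.0, 172.0]]
68 164 [[129.0, 175.0], [244.0, 174.0]]
70 160 [[129.0, 168.0], [244.0, 168.0]]
66 160 [[129.0, 176.0], [244.0, 176.0]]
```

Run:
```python
from h import *
rot=lambda a,v: np.array([np.cos(a)*v[0]+np.sin(a)*v[1], -np.sin(a)*v[0]+np.cos(a)*v[1]])
def T(L,off=0,r=80):
    f=np.array([5,166])+rot(L,[-r,4.5+off]); return f[0]+11,f[1]
o=observe()
x,z=T(1.15,8); print("pre",x,z,row(tcp(P0,x,z),[np.pi,0,YAW],o))
o2=dict(o); o2["position"]=tcp(P0,x,z); o2["tool_rot"]=[np.pi,0,YAW]
for L,off in((1.05,0),(.95,-1),(.85,-2),(.75,-2),(.65,-2),(.55,-2),(.45,-2),(.35,-2),(.25,-2),(.15,-2),(.05,-2),(0,-3)):
    print(L,[round(v,1) for v in T(L,off)],row(tcp(P0,*T(L,off)),[np.pi,0,YAW],o2)[:3])
```

```text
pre -5.269446017476078 244.12720823189363 [-0.1792, -0.0071, 0.1517, 0.0013, -0.0043, -0.0012]
1.05 [np.float64(-19.9), np.float64(237.6)] [-0.0293, 0.0, 0.013]
0.95 [np.float64(-27.7), np.float64(233.1)] [-0.0448, 0.0, 0.022]
0.85 [np.float64(-34.9), np.float64(227.8)] [-0.0593, 0.0, 0.0327]
0.75 [np.float64(-40.8), np.float64(222.4)] [-0.0711, 0.0, 0.0435]
0.65 [np.float64(-46.2), np.float64(216.4)] [-0.0818, 0.0, 0.0554]
0.55 [np.float64(-50.9), np.float64(209.9)] [-0.0913, 0.0, 0.0684]
0.45 [np.float64(-54.9), np.float64(203.0)] [-0.0994, 0.0, 0.0822]
0.35 [np.float64(-58.3), np.float64(195.8)] [-0.106, 0.0, 0.0967]
0.25 [np.float64(-60.9), np.float64(188.2)] [-0.1113, 0.0, 0.1118]
0.15 [np.float64(-62.7), np.float64(180.4)] [-0.1149, 0.0, 0.1274]
0.05 [np.float64(-63.8), np.float64(172.5)] [-0.117, 0.0, 0.1433]
0 [np.float64(-64.0), np.float64(167.5)] [-0.1175, 0.0, 0.1533]
```

Close the fingers while moving over to the pre-push place.

Emit:
{"name": "play_rows", "arguments": {"deltas": [[-0.06,-0.003,0,0,-0.002,0,1],[-0.12,-0.005,0,0,-0.004,0,1],[-0.179,-0.007,0.0,0.001,-0.004,0,1],[-0.179,-0.007,0.0,0.001,-0.004,0,1],[-0.179,-0.007,0.05,0.001,-0.004,-0.001,1],[-0.179,-0.007,0.1,0.001,-0.004,-0.001,1],[-0.179,-0.007,0.14,0.001,-0.004,-0.001,1],[-0.179,-0.007,0.152,0.001,-0.004,-0.001,1],[-0.179,-0.007,0.152,0.001,-0.004,-0.001,1]]}}

```text
clock: 8.5
position: [0.5049, -0.34, 0.2379]
tool_rot: [-3.14, 0.008, -0.226]
force: [0.5, 0.3, -0.1]
grip_width: -0.0
finger_force: 0.0
```

Emit:
{"name": "play_rows", "arguments": {"deltas": [[-0.027,-0.003,0.003,0,-0.004,0,1],[-0.043,-0.003,0.01,0,-0.004,0,1],[-0.057,-0.003,0.02,0,-0.004,0,1],[-0.069,-0.003,0.031,0,-0.004,0,1],[-0.08,-0.003,0.043,0,-0.004,0,1],[-0.089,-0.003,0.056,0,-0.004,0,1]]}}

```text
clock: 9.1
position: [0.4612, -0.3284, 0.2101]
tool_rot: [-3.14, 0.015, -0.226]
force: [-0.7, -0.4, 2.5]
grip_width: 0.0003
finger_force: 1.1
```

Emit:
{"name": "play_rows", "arguments": {"deltas": [[-0.008,0,0.014,0,0.004,0,1],[-0.015,0,0.028,0,0.006,0,1],[-0.02,0,0.043,0,0.006,0,1],[-0.024,0,0.059,0,0.006,0,1],[-0.026,0,0.075,0,0.006,0,1],[-0.026,0,0.083,0,0.006,0,1],[-0.026,0,0.085,0,0.006,0,1]]}}

```text
clock: 9.8
position: [0.4481, -0.3253, 0.1694]
tool_rot: [-3.138, 0.003, -0.227]
force: [-14.0, 14.9, 53.2]
grip_width: 0.0002
finger_force: 26.5
```

Emit:
{"name": "play_rows", "arguments": {"deltas": [[0,0,-0.02,0,0,0,1],[0,0,-0.1,0,0,0,1],[0,0,-0.2,0,0,0,1],[0,0,-0.3,0,0,0,1],[0.05,0,-0.36,0,0,0,1],[0.12,0,-0.4,0,0,0,1],[0.12,0,-0.4,0,0,0,1]]}}

```text
clock: 10.5
position: [0.5114, -0.3393, 0.3694]
tool_rot: [-3.141, -0.0, -0.222]
force: [-0.4, -0.1, -1.8]
grip_width: 0.0002
finger_force: 0.0
```

Run:
```python
from h import *
o=observe(); print(o["position"],o["force"])
a=grab_frame("side")[150:310,290:430]
f=grab_frame("wrist"); C=cal("wrist"); print(proj(None,W(P0,[.06,0,.16]),C))
b=cv2.resize(f[100:360,220:420],(400,520),interpolation=3); a=cv2.resize(a,(400,457),interpolation=3)
m=np.zeros((520,800,3),np.uint8); m[:,:400]=b; m[:457,400:]=a
cv2.imwrite("pics/w5.png",m[:,:,::-1])
```

```text
[ 0.51141154 -0.3392513   0.36943923] [-0.39739019 -0.1156037  -1.84670716]
[[320.74989996 144.05781984]]
```

View pics/w5.png

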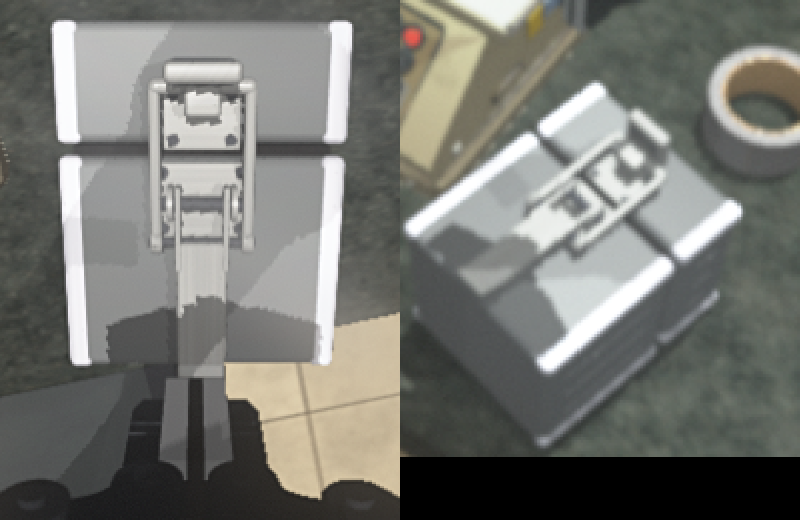

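Run:
```python
from h import *
C=cal("wrist"); cv=lambda P:((proj(None,W(P0,np.array(P)/1e3),C)-[220,100])*2).round().tolist()
for L in(0,.1,.21,.3):
    q=latch(L,0)["lever_tip"]; print(L,cv([[q[0],13,q[1]],[q[0],-13,q[1]]]))
print("bar",cv([[63.5,27,161],[63.5,-27,161]]),"moving edge shut/ajar",cv([[33,75,150],[38,75,150],[27,75,150],[95,75,150],[100,75,148]]))
```

```text
0 [[177.0, 380.0], [225.0, 380.0]]
0.1 [[177.0, 387.0], [225.0, 387.0]]
0.21 [[176.0, 392.0], [226.0, 392.0]]
0.3 [[176.0, 395.0], [227.0, 395.0]]
bar [[147.0, 81.0], [256.0, 81.0]] moving edge shut/ajar [[58.0, 141.0], [58.0, 131.0], [59.0, 152.0], [51.0, 16.0], [52.0, 6.0]]
```

```bash
python3 -c "
from workcell import *
print(job_done())"
```

```text
the job is handed in; nothing more can be done
None
```

The latch is hooked under the keeper's lip and the lever lies flat. The last pictures show the case drawn shut and the gripper clear of it. The job was handed in at about 10.6 s, with no verdict returned; I did not check the weights and stamp in a final picture, though the arm stayed well clear of them.

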